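# Slide a chip carrier round the wet-bench guide rail into its dock

## Robot

A 6-joint arm with a two-finger parallel gripper is mounted at the origin on the work surface. World frame = base frame: x ahead of the robot, y to its left, z up, the work surface at z = 0. Lengths are in m, angles in rad, forces in N, time in s.
With the tool pointing down it reaches from about 0.425 to 0.95 m from the base axis. Payload 3.5 kg.
Tool frame: the origin (TCP) lies between the finger pads; the fingertips stand 11 mm ahead of it and the grasp point (between the pads) lies 8 mm behind it; z points along the fingers, y is the direction in which the jaws open and shut (so a half turn about z gives the same grasp; the last joint's range is limited). The gripper opens to 85 mm and grips with 20 to 120 N. Pads are 22 mm wide; open, the fingers measure 114 mm over their backs; the gripper's body (76 mm by 85 mm) begins 54 mm behind the grasp point. The pads swing forward as they close: fully open they stand 13 mm farther back than shut.
Start: joints at [0.982, 0.286, 1.577, -0, 1.279, -0.15], TCP at [0.287, 0.611, 0.242] pointing down, gripper open.
Joint ranges: [-2.77, 2.77], [-0.9, 2.22], [0.21, 2.48], [-1.53, 4.67], [0.24, 2.81], [-2.84, 2.84]. Speed limits (rad/s): [2.79, 2.79, 3.14, 3.14, 3.14, 3.14].

## Interface

Orientations are given as a unit quaternion [x, y, z, w].
In Python, from workcell import * gives the robot as it stands.
- The arm moves only by the tool servo_tool, never from a script. Its argument "commands" is a list that holds one entry, the list of rows, each a list of 5 numbers: the shift along the tool's x, y, z in mm, then the turn about the tool's z in rad, then the closure, from -1 (fully open) to 1 (shut). In form: [[[dx, dy, dz, turn, jaw], ...]]. A call has 1 to 10 rows; each row is the pose to reach, as a shift and turn from the pose commanded when the call began, along the tool's axes at that moment; what a row does not reach only later rows make up. A row lasts 1/12 s, in which the tool goes at most 41.7 mm and 7.16 degrees, less where a joint would pass 70% of its speed; a pose out of reach is approached as far as the arm can. A call with a gripper value outside its range is refused whole. The fingers move at their own pace and stop on an object; "grip_force" is the grip in N (left out, the last holds). Time passes only in rows, so rows that repeat a pose let the fingers close. It gives the time, the measured TCP pose, the force and the opening at its end, in the units of the state.
- state(): the state, without advancing time (a new reading comes with each control period).
- get_image(name): name is "side" or "top"; returns the picture (384x512x3 uint8, red, green, blue); there is no depth.
- get_calibration(name): a dict with "fx", "fy", "cx", "cy" (pixels), "rvec" (rotation vector, rad) and "tvec" (3), from world to camera coordinates, as OpenCV has them. Camera axes: x right, y down, z forward; pixel columns grow to the right and rows downward; lengths in m; the calibration is good to about 2 mm. A picture is of the moment at which its call begins. get_calibration takes no time and is no camera call.
- finish_job(): hands the job in, once; it reports no verdict.
The state is a dict: "time": time; "q": joint angles; "joint_velocities": joint speeds; "tau": joint torques, N m; "eef_pos": TCP position; "tcp_rot": TCP orientation; "wrist_force": force on the tool from outside, world axes, zero at the start; "wrist_torque": the same for the moment, N m; "width": opening from 0.0 (shut) to 1.0 (fully open).
Only numpy, scipy, OpenCV 4.12 (cv2) and the standard library are available. Lean on these libraries where they do the work, as an engineer would, in place of code of your own. Each camera call takes 0.05 s, during which the arm holds its last target.

## Task

Take the white chip carrier by its handle post and slide it along the steel guide rails, round the corner and past the sprung catch, until it is fully home against the stop of the dock, then let go. Keep it down on the plate all the way, and feel your way round: the bend is never quite where it should be, so do not jam the carrier or force it against the rails (always under 20 N). Leave the other things where they are.

Things in the scene. Friction and masses are not known exactly. Their poses are not given: they have to be found in the camera images.
- carrier: Round white plastic chip carrier, 220 g: a disc 60 mm in diameter and 16 mm high, with an upright round handle post 18 mm in diameter in its middle, whose top is 70 mm above the underside. Origin: centre of the underside; z up. It stands in the channel of the entry leg. Its turn about z does not matter.
- track: Channel 64 mm wide (2 mm play each side of the carrier) between fixed steel rails on a fixed grey plate (320 x 325 mm, 10 mm thick), rails 8 mm thick, tops 32 mm above the table. Origin on the table, at the nominal centre of curvature of the bend; z up. Centre line (mm): entry leg along +y at x=-90; quarter bend of radius 90 about the origin from (-90,0) to (0,90); dock leg along +x at y=90.
- entry (a point): On the plate's top (10 mm above the table), at (-90, -44) mm of the track frame: the end of the entry leg's rails, on its centre line. The entry leg is closed at y=-161. From here to the bend, and again from the bend to the dock leg, the rails are interrupted for about 44 mm (nominal); the mouths of the bend and the dock are flared outwards. Entry leg and dock leg are true to the frame.
- mid_bend (a point): Nominal middle of the bend, (-63.6, 63.6, 10) mm of the track frame. The bend's inner and outer rails, one rigid piece, are clamped through slots and stand off nominal by up to 12 mm in x and up to 12 mm in y of the track frame (not turned), differently each time. This is not in the readings: see it or feel it. Carrier against rails, catch and stop: always under 20 N.
- catch_nose (a point): Sprung round white nose, 12 mm in diameter, in the outer (+y) rail of the dock leg; this point is its axis at rest, (98, 122) mm of the track frame, 21 mm above the table. It stands 6 mm into the channel, yields sideways to 4 to 7 N (a few N of push along the channel) and springs out again once the carrier's middle is past it.
- home (a point): Where the carrier's origin is when fully home: (110, 90, 10) mm of the track frame, on the plate's top in the dock, with the carrier's rim against the fixed stop (face at x=140 mm).
- wafer_box: Bystander: flat round grey box, 84 mm in diameter, 26 mm high, on the plate inside the corner. Origin: centre of underside.
- vial: Bystander: small amber jar, 28 mm in diameter, 50 mm high, on the plate inside the corner. Origin: centre of underside.
- tweezers: Bystander: steel tweezers 115 mm long, 7 mm high, lying along their x on the plate inside the corner. Origin: middle of underside.
- beaker: Bystander: glass beaker, 72 mm in diameter, 90 mm high, on the table to the left. Origin: centre of underside.
- rinse_bottle: Bystander: white bottle, 64 mm in diameter, 160 mm high, on the table to the right. Origin: centre of underside.
- dish: Bystander: shallow white dish, 90 mm in diameter, 18 mm high, on the table to the right. Origin: centre of underside.
- chip_box: Bystander: flat black box 75 x 75 x 22 mm, on the table to the left. Origin: centre of underside.
Not all that is in view belongs to the job. Leave any green or purple look-alike of the carrier alone.

How it is judged:
On the way, in this order (a step that is already met when the one before it is completed fails the run):
1. the carrier slides through the bend (horizontal distance between carrier and mid_bend below 0.025 m).
2. the carrier is past the catch, home in the dock (x of carrier in the frame of track above 0.104 m and horizontal distance between carrier and home below 0.009 m), for 0.2 s.
At the end, for the whole second after the job is handed in: The carrier stands flat on the plate in the dock, past the catch, less than 6 mm short of the stop (and within 9 mm of home in all), at rest and released (all of step 2 and z of carrier in the frame of track below 0.0125 m and angle between carrier's own z axis and vertical below 0.05 rad and linear speed of carrier below 0.01 m/s); the robot touches nothing.
It fails at once if the carrier is forced against rails, catch or stop with 20 N or more (contact force between carrier and track above 20 N).
It fails at once if the carrier is lifted more than 8 mm off the plate (z of carrier in the frame of track above 0.018 m).
It fails at once if a bystander is moved by more than 20 mm (distance of any of wafer_box, vial, tweezers, beaker, rinse_bottle, dish, chip_box from where it was at the start of the episode above 0.02 m).
It also fails if it takes over 72 s, if anything falls off the work surface, if the arm or the gripper's body presses on something with over 40 N, if the wrist force passes 120 N, or if a joint passes its speed limit or range.

## Working session

There is one attempt and no reset: what is moved stays moved. The work goes in short steps, Python scripts to look and compute and a tool call to move; the robot and the scene stay as the last step left them, time stands still between calls to the robot, and variables do not carry over. Pictures are saved under pics/ and viewed, and the job is handed in when it is done.

Besides the shell and the picture viewer there is one more tool, called as name(argument=value, ...) on one line, values as JSON. servo_tool: Moves the arm, as the interface text tells. Its arguments: {"type":"object","properties":{"commands":{"type":"array","items":{"type":"array","items":{"type":"array","items":{"type":"number"}}}},"grip_force":{"type":"number"}},"required":["commands"]}

```bash
mkdir -p pics; ls; python3 - <<'E'
from workcell import *
import cv2
for n in("top","side"):
    im=get_image(n); cv2.imwrite(f"pics/{n}0.png",cv2.cvtColor(im,cv2.COLOR_RGB2BGR)); print(get_calibration(n))
print(state())
E
```

```text
pics
{'fx': 348.5454897651775, 'fy': 348.5454897651775, 'cx': 260.7868826936242, 'cy': 190.4120364392662, 'rvec': array([ 2.14881155, -2.19238206,  0.11128484]), 'tvec': array([0.00436067, 0.49325769, 1.00443856])}
{'fx': 438.39026080753916, 'fy': 438.39026080753916, 'cx': 265.9110532157263, 'cy': 185.84486926881172, 'rvec': array([ 0.11454952, -2.73531386,  1.50685535]), 'tvec': array([0.48866853, 0.08613353, 1.10574413])}
{'time': 0.1, 'q': array([ 9.81984398e-01,  2.87152877e-01,  1.57801343e+00, -3.27217659e-06,
        1.27857148e+00, -1.50008358e-01]), 'joint_velocities': array([ 0.00037862,  0.00038064, -0.00413924,  0.00262313, -0.0012108 ,
       -0.00025304]), 'tau': array([ 6.27802160e-05, -4.07299161e+01, -2.93697828e+01, -1.67284902e-04,
        3.44290274e-03,  9.27116133e-06]), 'eef_pos': array([0.28644488, 0.61059302, 0.24104421]), 'tcp_rot': array([ 2.17645201e-01,  9.76027364e-01, -1.00078142e-03, -3.85807757e-04]), 'wrist_force': array([-0.09958492, -0.49463602,  0.52506522]), 'wrist_torque': array([-0.03876765, -0.01767439, -0.02625028]), 'width': 0.9989947180700854}
```

View pics/top0.png

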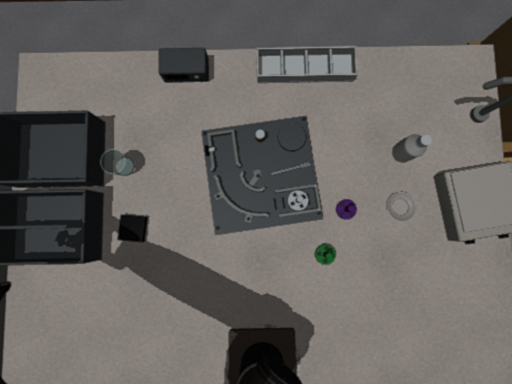

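View pics/side0.png

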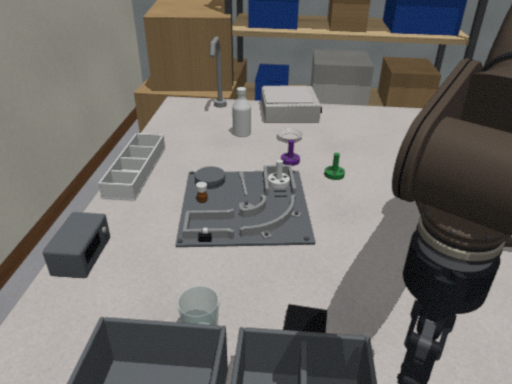

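Candidates for the carrier are the white one in the channel at top (298,200), the purple at (346,209), the green at (325,254), and the vial's white cap at (260,134). By the description I choose the white one at (298,200), and check it in a crop.

```bash
python3 - <<'E'
import cv2
a=cv2.imread("pics/top0.png")[105:245,190:340]; cv2.imwrite("pics/topc.png",cv2.resize(a,None,fx=4.2,fy=4.2,interpolation=cv2.INTER_CUBIC))
a=cv2.imread("pics/side0.png")[150:250,165:325]; cv2.imwrite("pics/sidec.png",cv2.resize(a,None,fx=5,fy=5,interpolation=cv2.INTER_CUBIC))
E
```

```text
(no output)
```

View pics/topc.png

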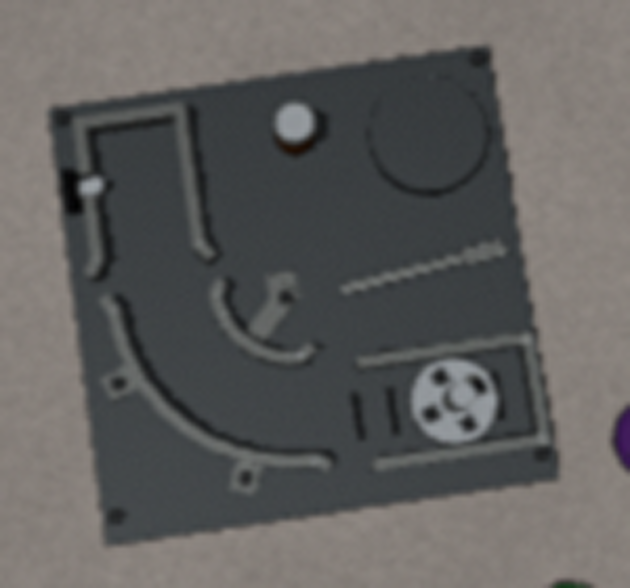

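View pics/sidec.png

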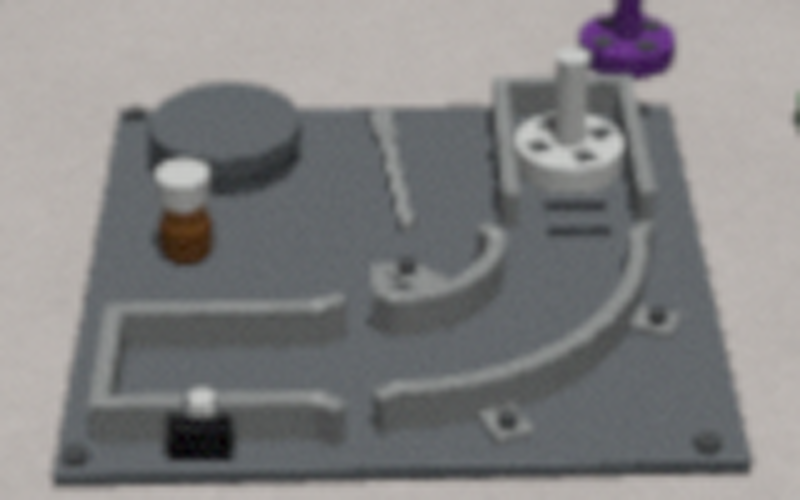

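The crop shows the white carrier with its post standing in the entry leg (crop 455,400), with the bend to its lower left and the dock at upper left. Next I measure the track pose from the rails by casting rays at rail-top height.

```bash
cat > h.py <<'E'
import numpy as np, cv2
from workcell import *
def cam(n):
    c=get_calibration(n); K=np.array([[c['fx'],0,c['cx']],[0,c['fy'],c['cy']],[0,0,1.]]); R=cv2.Rodrigues(np.array(c['rvec']))[0]; return K,R,np.array(c['tvec'])
def ray(n,uv,z):
    K,R,t=cam(n); uv=np.atleast_2d(uv).astype(float); d=(np.c_[uv,np.ones(len(uv))]@np.linalg.inv(K).T)@R; o=-R.T@t
    return (o+d*((z-o[2])/d[:,2])[:,None])[:,:2]
def proj(n,P):
    K,R,t=cam(n); return cv2.projectPoints(np.atleast_2d(P).astype(float),cv2.Rodrigues(R)[0],t,K,None)[0][:,0]
def rect(n,im,x,y,th,z,res=0.5,lim=(-150,160,-180,140)):
    "view of the track plane at height z, origin x,y, turn th; res mm/px; cols = track x, rows = -track y"
    x0,x1,y0,y1=lim; c=np.array([[x0,y0],[x1,y0],[x1,y1],[x0,y1]],float)
    r=np.array([[np.cos(th),-np.sin(th)],[np.sin(th),np.cos(th)]])
    w=c/1000@r.T+[x,y]; p=proj(n,np.c_[w,np.full(4,z)])
    d=np.c_[(c[:,0]-x0)/res,(y1-c[:,1])/res]
    H=cv2.getPerspectiveTransform(p.astype(np.float32),d.astype(np.float32))
    return cv2.warpPerspective(im,H,(int((x1-x0)/res),int((y1-y0)/res)),flags=cv2.INTER_CUBIC)
E
python3 - <<'E'
from h import *
s=lambda p:np.array(p)/4.2+[190,105]
P=np.array([(85,130),(97,245),(180,110),(198,235),(360,360),(530,340),(375,463),(545,440)])
w=ray("top",s(P)-0.0,0.032); print(w.round(4))
# directions
d=[w[0]-w[1],w[2]-w[3]]; e=[w[4]-w[5],w[6]-w[7]]
a=[np.arctan2(v[1],v[0]) for v in d]+[np.arctan2(v[1],v[0])-np.pi/2 for v in e]; print(a)
th=np.mean(a); ux=np.array([np.cos(th),np.sin(th)]); uy=np.array([-ux[1],ux[0]])
yy=np.mean(w[:4]@uy)-.09; xx=np.mean(w[4:]@ux)+.09
o=ux*xx+uy*yy; print(th,o)
for n in("top","side"):
    im=cv2.imread(f"pics/{n}0.png"); cv2.imwrite(f"pics/r_{n}.png",rect(n,im,*o,th,.032,res=.55))
print(ray("top",s([[455,400]]),.026))
E
```

```text
[[ 0.6586  0.1417]
 [ 0.5758  0.1338]
 [ 0.6717  0.0742]
 [ 0.5815  0.0626]
 [ 0.4908 -0.0493]
 [ 0.5024 -0.1684]
 [ 0.4188 -0.0579]
 [ 0.4324 -0.1763]]
[np.float64(0.09608765681427689), np.float64(0.12765297269371997), np.float64(0.09759465669423051), np.float64(0.11400619902400333)]
0.10883537130655768 [0.53889797 0.00348733]
[[ 0.4618706  -0.11537417]]
```

View pics/r_top.png

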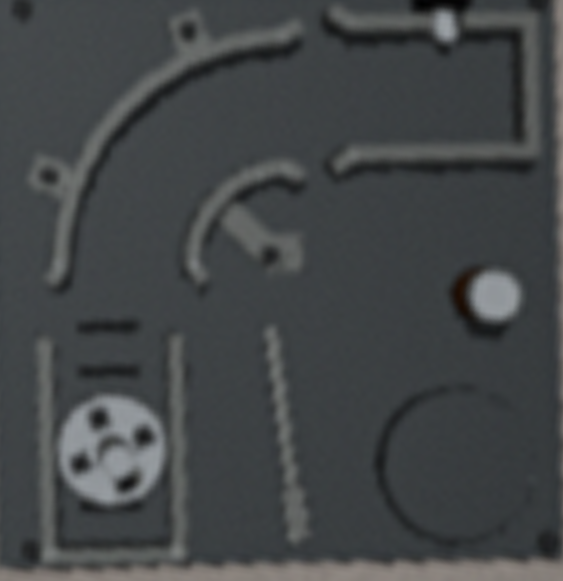

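View pics/r_side.png

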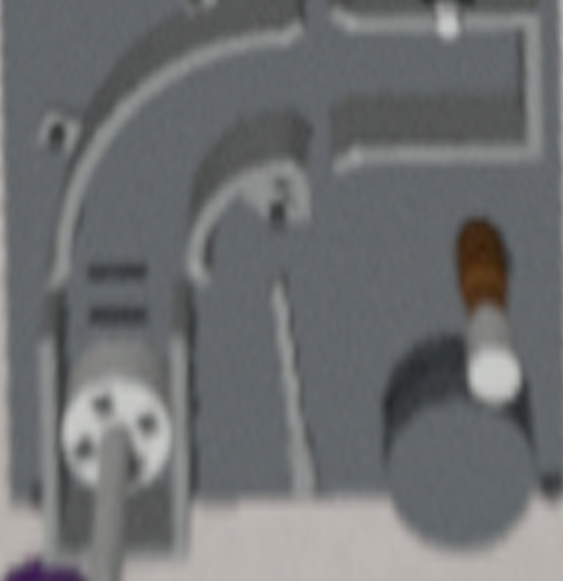

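```bash
cat > fit.py <<'E'
from h import *
O=np.array([0.53889797,0.00348733]); th=0.10883537
def prof(n,axis,lo,hi,c,half=13):
    im=cv2.cvtColor(cv2.imread(f"pics/{n}0.png"),cv2.COLOR_BGR2GRAY)
    r=rect(n,im,*O,th,.032).astype(float)
    out=[]
    for s in np.arange(lo,hi,3):
        t=np.arange(c-half,c+half,.5)
        if axis=='y': p=r[((140-t)/.5).astype(int),int((s+150)/.5)]
        else: p=r[int((140-s)/.5),((t+150)/.5).astype(int)]
        m=(p.max()+np.median(p))/2; k=p.argmax(); a=k
        while a>0 and p[a-1]>m:a-=1
        b=k
        while b<len(p)-1 and p[b+1]>m:b+=1
        out.append((s,(t[a]+t[b])/2,t[b]-t[a]))
    o=np.array(out); f=np.polyfit(o[:,0],o[:,1],1)
    return f[0],np.median(o[:,1]),np.median(o[:,2]),np.std(o[:,1]-np.polyval(f,o[:,0]))
for n in("top","side"):
  for nm,a in dict(dock_out=('y',50,85,126),dock_in=('y',60,130,54),stop=('x',65,115,144),ent_l=('x',-150,-60,-126),ent_r=('x',-150,-60,-54),end=('y',-115,-65,-165)).items():
    if n=='side' and nm=='end': continue
    print(n,nm,np.round(prof(n,*a),3))
E
python3 fit.py
```

```text
top dock_out [-3.0000e-03  1.2875e+02  6.5000e+00  1.4500e-01]
top dock_in [1.900e-02 5.725e+01 6.500e+00 1.270e-01]
top stop [-4.00e-03  1.56e+02  1.00e+00  9.70e-02]
top ent_l [-2.4000e-02 -1.2425e+02  5.7500e+00  4.8950e+00]
top ent_r [-2.000e-02 -5.325e+01  5.500e+00  6.258e+00]
top end [ 1.50e-02 -1.76e+02  4.00e+00  2.89e-01]
side dock_out [1.500e-02 1.265e+02 7.500e+00 1.820e-01]
side dock_in [1.30e-02 5.50e+01 7.50e+00 2.39e-01]
side stop [-2.200e-02  1.435e+02  7.000e+00  1.370e-01]
side ent_l [ 1.22000e-01 -1.23625e+02  6.25000e+00  6.08800e+00]
side ent_r [ -0.156 -60.625   5.75    6.972]
```

```bash
sed -i 's/th=0.10883537/th=0.124/; s/half=13/half=7/; s/-150,-60,-126/-78,-48,-126/; s/-150,-60,-54/-78,-48,-54/' fit.py; python3 fit.py
```

```text
top dock_out [-1.200e-02  1.275e+02  4.500e+00  1.310e-01]
top dock_in [2.000e-03 5.575e+01 4.000e+00 2.000e-01]
top stop [-4.0000e-03  1.4375e+02  4.0000e+00  2.1600e-01]
top ent_l [-1.000e-02 -1.265e+02  4.000e+00  2.400e-01]
top ent_r [-5.0000e-03 -5.4125e+01  4.5000e+00  3.1700e-01]
top end [-9.0000e-02 -1.7175e+02  5.0000e-01  3.2070e+00]
side dock_out [6.000e-03 1.255e+02 4.500e+00 1.810e-01]
side dock_in [-2.000e-03  5.375e+01  4.000e+00  2.100e-01]
side stop [-8.0000e-03  1.4475e+02  4.5000e+00  2.4600e-01]
side ent_l [-8.000e-03 -1.255e+02  4.000e+00  9.400e-02]
side ent_r [-1.900e-02 -5.325e+01  4.500e+00  3.040e-01]
```

```bash
cat > bend.py <<'E'
from h import *
from scipy.optimize import least_squares
O=np.array([0.53889797,0.00348733]); th=0.126
for n,off in(("top",(-.3,1.6)),("side",(.65,-.3))):
    im=cv2.cvtColor(cv2.imread(f"pics/{n}0.png"),cv2.COLOR_BGR2GRAY)
    r=rect(n,im,*O,th,.032).astype(np.float32)
    for c0 in [(0,0)]*1:
      c=np.array(c0,float)
      for it in range(4):
        pts=[]
        for R in(126,54):
          for a in np.radians(np.arange(97,178,3)):
            if R==54 and 120<np.degrees(a)<150: continue
            t=np.arange(R-(16 if it==0 else 8),R+(16 if it==0 else 8),.25)
            x=c[0]+t*np.cos(a); y=c[1]+t*np.sin(a)
            p=cv2.remap(r,((x+150)/.5).astype(np.float32),((140-y)/.5).astype(np.float32),cv2.INTER_LINEAR)[:,0] if True else 0
            m=(p.max()+np.median(p))/2;k=p.argmax();A=B=k
            while A>0 and p[A-1]>m:A-=1
            while B<len(p)-1 and p[B+1]>m:B+=1
            q=(t[A]+t[B])/2; pts.append((R,c[0]+q*np.cos(a),c[1]+q*np.sin(a)))
        P=np.array(pts)
        s=least_squares(lambda v:np.hypot(P[:,1]-v[0],P[:,2]-v[1])-P[:,0],c,loss='soft_l1'); c=s.x
      e=np.hypot(P[:,1]-c[0],P[:,2]-c[1])-P[:,0]
      print(n,"bend offset",(c-off).round(2),"resid rms",e.std().round(2), e[P[:,0]==126].mean().round(2),e[P[:,0]==54].mean().round(2))
E
python3 bend.py
python3 - <<'E'
from h import *
# carrier: white mask in top & side
for n in("top","side"):
    im=get_image(n); hsv=cv2.cvtColor(im,cv2.COLOR_RGB2HSV)
    m=((hsv[...,2]>140)&(hsv[...,1]<40)).astype(np.uint8)
    k,l,s,c=cv2.connectedComponentsWithStats(m)
    for i in range(1,k):
        if 20<s[i,4]<900 and 180<c[i,0]<340 and 100<c[i,1]<250: print(n,s[i],c[i].round(1),ray(n,c[i],.026).round(4))
E
```

```text
top bend offset [ 9.55 -6.87] resid rms 0.65 0.31 -0.36
side bend offset [ 9.43 -7.38] resid rms 1.43 0.16 -1.07
top [257 130   7   8  46] [259.9 133.6] [[ 0.6643 -0.0063]]
top [296 191  12  16  73] [301.5 197.8] [[ 0.4688 -0.1251]]
top [289 194   6   9  33] [291.2 198.2] [[ 0.4684 -0.0945]]
top [291 203  10   7  36] [295.9 206.8] [[ 0.4429 -0.1076]]
side [266 173  24  12 153] [278.5 178.9] [[ 0.4637 -0.1073]]
side [196 182  11   6  54] [201.  184.4] [[ 0.6689 -0.0571]]
```

```bash
cat >> h.py <<'E'
TH=0.126
UX=np.array([np.cos(TH),np.sin(TH)]); UY=np.array([-UX[1],UX[0]])
TO=np.array([0.53889797,0.00348733])+UX*.0002+UY*.0006
def tr(p): d=np.asarray(p)[...,:2]-TO; return np.stack([d@UX,d@UY],-1)*1000
E
python3 - <<'E'
from h import *
for n,off in(("top",(-.5,1.0)),("side",(.45,-.9))):
    im=get_image(n); hsv=cv2.cvtColor(im,cv2.COLOR_RGB2HSV).astype(np.float32)
    r=rect(n,cv2.cvtColor(im,cv2.COLOR_RGB2BGR),*TO,TH,.026,lim=(-122,-58,-161,-60))
    cv2.imwrite(f"pics/c_{n}.png",cv2.resize(r,None,fx=3,fy=3))
    g=cv2.cvtColor(r,cv2.COLOR_BGR2GRAY); m=(g>(120 if n=="top" else 150)).astype(np.uint8)
    cs,_=cv2.findContours(m,cv2.RETR_EXTERNAL,cv2.CHAIN_APPROX_NONE); c=max(cs,key=cv2.contourArea)
    h=cv2.convexHull(c); (x,y),R=cv2.minEnclosingCircle(h); e=cv2.fitEllipse(h)
    print(n,"circ",x/2-122-off[0],-60-y/2-off[1],R/2,"ell",e[0][0]/2-122-off[0],-60-e[0][1]/2-off[1],e[1])
E
```

```text
top circ -89.82906913757324 -107.80060195922852 29.336368560791016 ell -89.89875793457031 -107.81832504272461 (114.79428100585938, 116.19635009765625)
side circ -88.2 -104.6 31.55258560180664 ell -88.89110107421875 -105.2179962158203 (116.81611633300781, 125.80870056152344)
```

View pics/c_top.png

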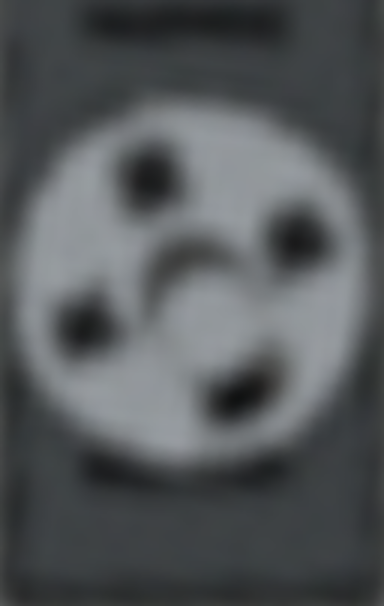

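View pics/c_side.png

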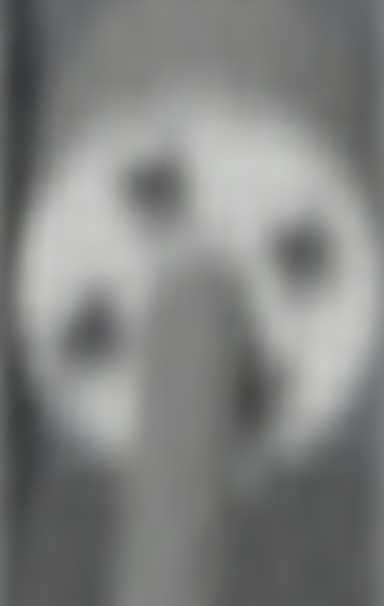

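```bash
cat >> h.py <<'E'
from scipy.spatial.transform import Rotation as Ro
def w(t): t=np.asarray(t)/1000; return TO+UX*t[0]+UY*t[1]
def shift(target):
    s=state(); r=Ro.from_quat(s['tcp_rot']); 
    return (r.inv().apply(np.asarray(target)-s['eef_pos'])*1000).round(1)
def info():
    s=state(); r=Ro.from_quat(s['tcp_rot']).as_matrix(); tx=np.arctan2(r[1,0],r[0,0])
    print("t",round(s['time'],2),"track",tr(s['eef_pos']).round(1),"z",round(s['eef_pos'][2]*1000,1),"toolx-180-TH",round((tx-np.pi-TH+np.pi)%(2*np.pi)-np.pi,4),"F",s['wrist_force'].round(1),"w",round(s['width'],3),"q",s['q'].round(2))
E
python3 - <<'E'
from h import *
info(); c=w((-89.7,-107.3)); print(c); print(shift([.50,.2,.241]),shift([*c,.2]))
E
```

```text
t 0.3 track [-174.2  633.7] z 241.8 toolx-180-TH -0.5648 F [ 0.  -0.3  0.2] w 1.002 q [ 0.98  0.29  1.58 -0.    1.28 -0.15]
[ 0.46351614 -0.11361399]
[-367.7 -281.3    1. ] [-467.9 -580.7   42.3]
```

servo_tool(commands=[[[-40,-30,0,-0.1,-1],[-80,-60,0,-0.2,-1],[-115,-90,0,-0.3,-1],[-150,-115,0,-0.4,-1],[-180,-140,0,-0.5,-1],[-220,-170,0,-0.565,-1],[-255,-195,0,-0.565,-1],[-290,-220,0,-0.565,-1],[-325,-250,0,-0.565,-1],[-367.7,-281.3,0,-0.565,-1]]])

```text
time: 1.13
eef_pos: [0.479, 0.2394, 0.2426]
tcp_rot: [-0.063, 0.998, 0.0, 0.0]
wrist_force: [-0.3, -0.0, -0.3]
width: 0.998
```

```bash
python3 -c "
from h import *
info(); c=w((-89.7,-107.3)); print(shift([*c,.16]))"
```

```text
t 1.13 track [-30. 241.] z 242.6 toolx-180-TH 0.0004 F [-0.3 -0.  -0.3] w 0.998 q [ 0.27 -0.02  1.92  0.    1.25 -1.42]
[  59.9 -348.3   82.5]
```

servo_tool(commands=[[[7,-40,5,0,-1],[15,-80,10,0,-1],[22,-120,20,0,-1],[30,-155,30,0,-1],[40,-190,40,0,-1],[50,-225,50,0,-1],[60,-260,60,0,-1],[75,-305,70,0,-1],[75,-305,80,0,-1],[75,-305,80,0,-1]]])

```text
time: 1.97
eef_pos: [0.4409, -0.0724, 0.1603]
tcp_rot: [-0.061, 0.998, 0.001, -0.002]
wrist_force: [-0.2, 1.2, -0.6]
width: 0.999
```

servo_tool(commands=[[[0,0,0,0,-1]]])

```text
time: 2.05
eef_pos: [0.4421, -0.0706, 0.1619]
tcp_rot: [-0.062, 0.998, 0.001, -0.001]
wrist_force: [0.3, -0.7, -0.6]
width: 1.002
```

```bash
python3 -c "
from h import *
info(); c=w((-89.7,-107.3)); print(shift([*c,.055]))
for n in ('top','side'):
    im=get_image(n); cv2.imwrite(f'pics/{n}1.png',cv2.resize(cv2.cvtColor(im,cv2.COLOR_RGB2BGR)[100:260,170:360],None,fx=4,fy=3.7))"
```

```text
t 2.05 track [-105.5  -62. ] z 161.9 toolx-180-TH -0.0014 F [ 0.3 -0.7 -0.6] w 1.002 q [-0.39 -0.15  2.19  0.    1.1  -2.08]
[-16.  -45.4 106.8]
```

View pics/side1.png

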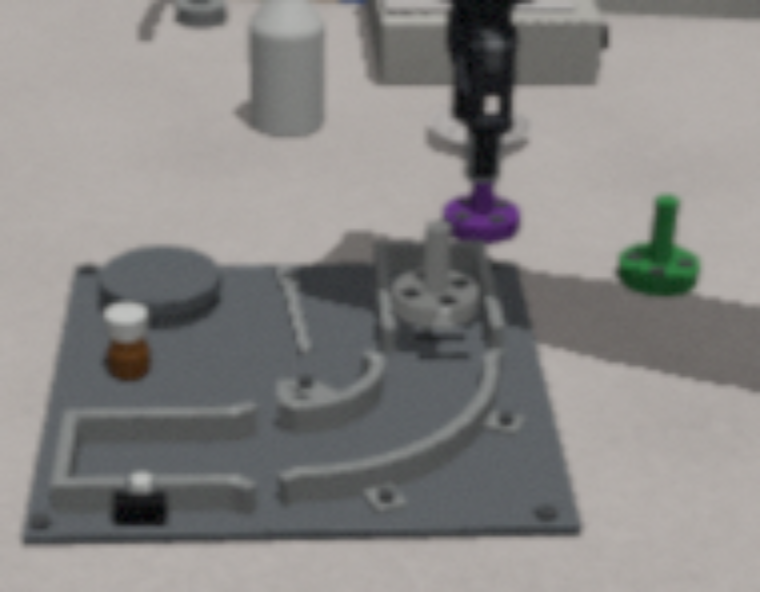

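servo_tool(commands=[[[-8,-23,10,0,-1],[-16,-45.4,25,0,-1],[-16,-45.4,40,0,-1],[-16,-45.4,50,0,-1],[-16,-45.4,50,0,-1]]])

```text
time: 2.57
eef_pos: [0.4631, -0.1119, 0.1103]
tcp_rot: [-0.064, 0.998, 0.001, -0.002]
wrist_force: [0.2, 0.7, -0.1]
width: 1.001
```

```bash
python3 -c "
from h import *
info(); c=w((-89.7,-107.3)); print(shift([*c,.055]))
for n in ('top','side'):
    im=get_image(n); cv2.imwrite(f'pics/{n}2.png',cv2.resize(cv2.cvtColor(im,cv2.COLOR_RGB2BGR)[100:260,170:360],None,fx=4,fy=3.7))"
```

```text
t 2.57 track [ -89.9 -105.5] z 110.3 toolx-180-TH 0.0022 F [ 0.2  0.7 -0.1] w 1.001 q [-0.45  0.    2.15  0.    0.99 -2.15]
[-0.4 -1.9 55.3]
```

View pics/side2.png

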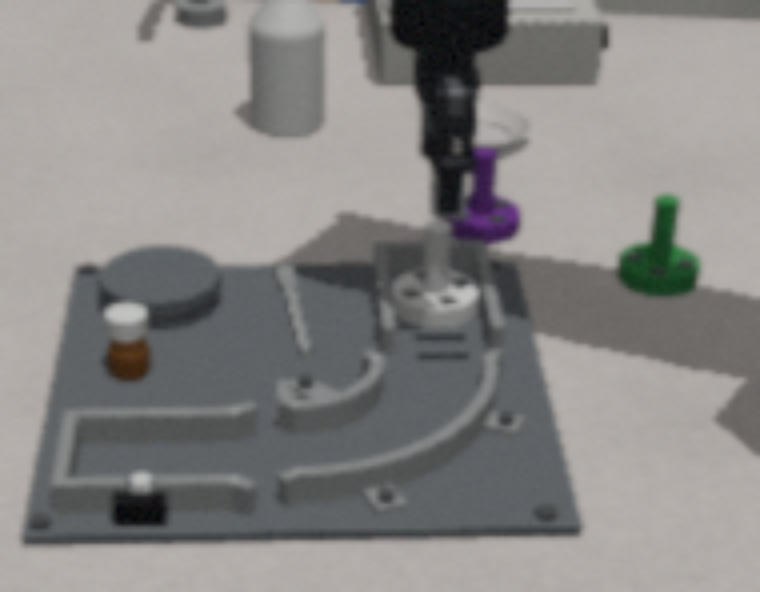

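View pics/top2.png

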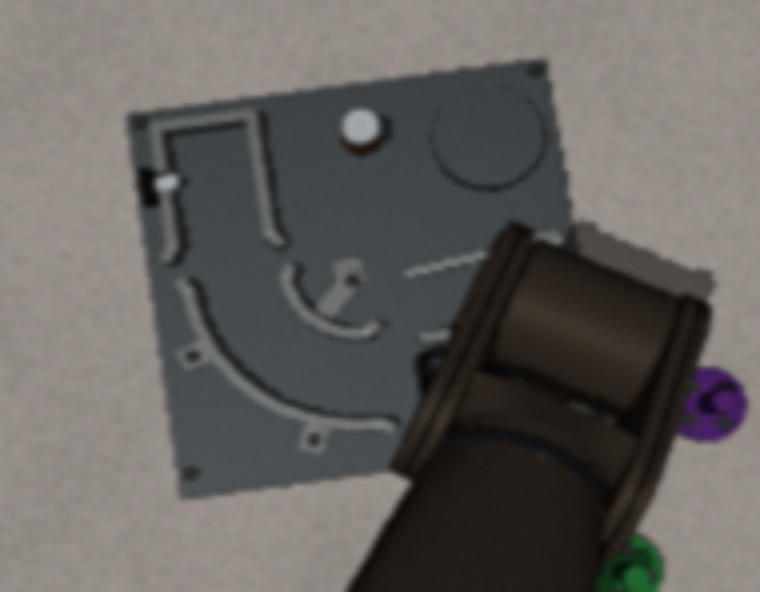

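servo_tool(commands=[[[0,-1.9,15,0,-1],[0,-1.9,30,0,-1],[0,-1.9,42,0,-1],[0,-1.9,52,0,-1],[0,-1.9,55,0,-1],[0,-1.9,55,0,-1]]])

```text
time: 3.17
eef_pos: [0.4642, -0.1152, 0.0572]
tcp_rot: [-0.063, 0.998, 0.0, -0.0]
wrist_force: [0.0, -0.1, 1.0]
width: 1.002
```

```bash
python3 -c "
from h import *
info(); c=w((-89.7,-107.3)); print(shift([*c,.055]))
s=state(); P=s['eef_pos']; print(proj('side',P), proj('side',[*c,.08]))
for n in ('side',):
    im=get_image(n); cv2.imwrite(f'pics/{n}3.png',cv2.resize(cv2.cvtColor(im,cv2.COLOR_RGB2BGR)[120:220,220:340],None,fx=6,fy=5.9))"
```

```text
t 3.17 track [ -89.2 -108.9] z 57.2 toolx-180-TH 0.0009 F [ 0.  -0.1  1. ] w 1.002 q [-0.46  0.1   2.17  0.    0.87 -2.15]
[0.5 1.6 2.2]
[[278.83446226 167.66865528]] [[279.38543615 160.63888328]]
```

View pics/side3.png

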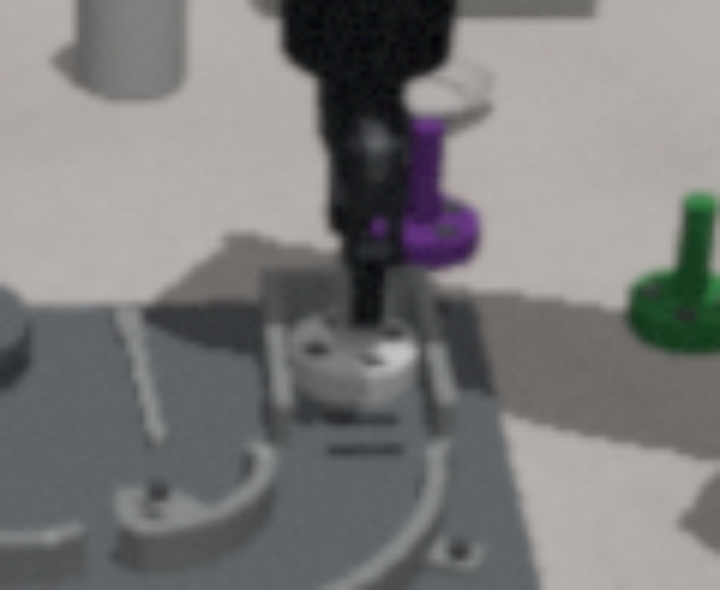

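servo_tool(commands=[[[0,1.5,0,0,-0.5],[0,1.5,0,0,0],[0,1.5,0,0,0.4],[0,1.5,0,0,1],[0,1.5,0,0,1],[0,1.5,0,0,1],[0,1.5,0,0,1],[0,1.5,0,0,1]]], grip_force=25)

```text
time: 3.88
eef_pos: [0.4644, -0.1143, 0.0576]
tcp_rot: [-0.063, 0.998, -0.0, 0.0]
wrist_force: [-0.1, 0.7, 2.5]
width: 0.204
```

```bash
python3 -c "
from h import *
info()"
```

```text
t 3.88 track [ -88.9 -108.1] z 57.6 toolx-180-TH 0.0002 F [-0.1  0.7  2.5] w 0.204 q [-0.45  0.1   2.17 -0.    0.87 -2.15]
```

servo_tool(commands=[[[0,2,0,0,1],[0,5,0,0,1],[0,8,0,0,1],[0,11,0,0,1],[0,14,0,0,1],[0,17,0,0,1],[0,20,0,0,1],[0,23,0,0,1],[0,26,0,0,1],[0,30,0,0,1]]])

```text
time: 4.72
eef_pos: [0.4606, -0.0843, 0.0576]
tcp_rot: [-0.063, 0.998, -0.0, 0.0]
wrist_force: [0.5, -0.3, 3.8]
width: 0.2
```

```bash
python3 -c "
from h import *
info()"
```

```text
t 4.72 track [-88.9 -77.8] z 57.6 toolx-180-TH 0.0001 F [ 0.5 -0.3  3.8] w 0.2 q [-0.4   0.08  2.2  -0.    0.87 -2.09]
```

servo_tool(commands=[[[0,3,0,0,1],[0,6,0,0,1],[0,9,0,0,1],[0,12,0,0,1],[0,15,0,0,1],[0,18,0,0,1],[0,21,0,0,1],[0,24,0,0,1],[0,27,0,0,1],[0,30,0,0,1]]])

```text
time: 5.55
eef_pos: [0.4568, -0.0545, 0.0576]
tcp_rot: [-0.063, 0.998, -0.0, 0.0]
wrist_force: [-0.3, -1.7, 5.3]
width: 0.202
```

```bash
python3 -c "
from h import *
info()
im=get_image('side'); cv2.imwrite('pics/side4.png',cv2.resize(cv2.cvtColor(im,cv2.COLOR_RGB2BGR)[120:240,170:340],None,fx=4.5,fy=4.5))"
```

```text
t 5.55 track [-88.9 -47.8] z 57.6 toolx-180-TH 0.0003 F [-0.3 -1.7  5.3] w 0.202 q [-0.34  0.06  2.22 -0.    0.87 -2.04]
```

View pics/side4.png

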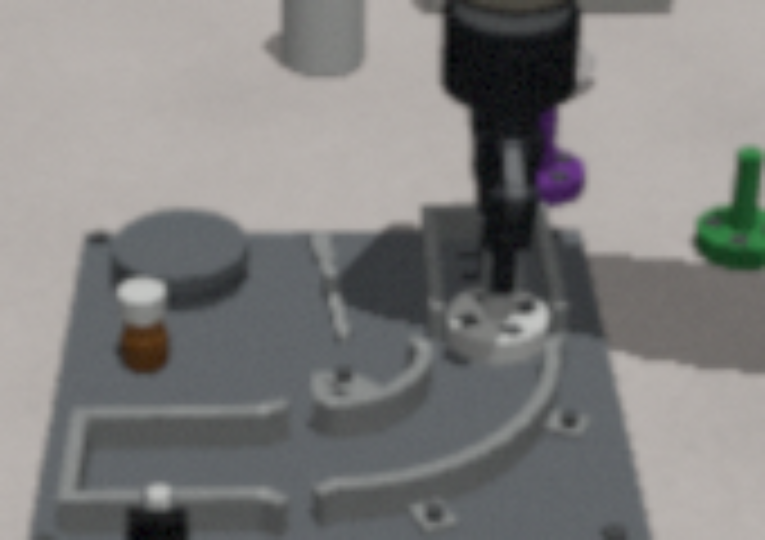

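```bash
cat >> h.py <<'E'
def disc(n='side',lo=105,off=(.45,-.9)):
    im=get_image(n); c=tr(state()['eef_pos'])
    L=(c[0]-36,c[0]+36,c[1]-36,c[1]+36)
    r=rect(n,cv2.cvtColor(im,cv2.COLOR_RGB2BGR),*TO,TH,.026,res=.25,lim=L)
    cv2.imwrite('pics/disc.png',cv2.resize(r,(576,576))); return L,r
E
python3 -c "
from h import *
disc()"
```

```text
(no output)
```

View pics/disc.png

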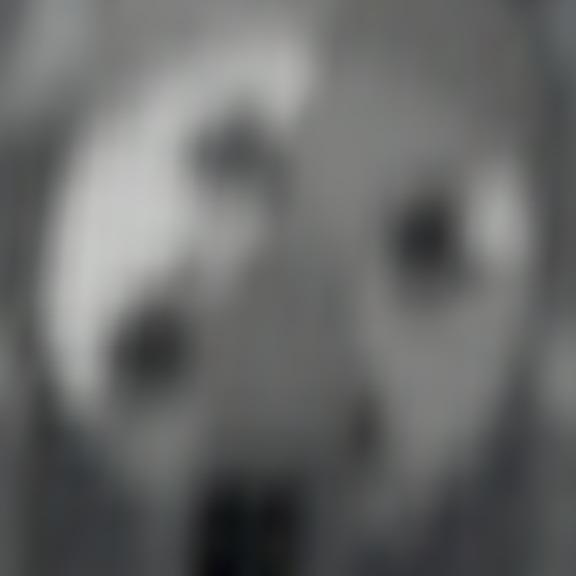

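servo_tool(commands=[[[0,3,-0.3,0,1],[-0.5,5.5,-0.6,0,1],[-1.2,8,-0.8,0,1],[-2,10.5,-0.8,0,1],[-2.7,13,-0.8,0,1],[-3.4,15.5,-0.8,0,1],[-4.1,18,-0.8,0,1],[-4.8,20.5,-0.8,0,1],[-5.5,23,-0.8,0,1],[-6.0,25,-0.8,0,1]]])

```text
time: 6.48
eef_pos: [0.459, -0.0286, 0.0577]
tcp_rot: [-0.063, 0.998, 0.0, -0.001]
wrist_force: [-0.1, -0.1, -1.7]
width: 0.203
```

```bash
python3 -c "
from h import *
info()"
```

```text
t 6.48 track [-83.5 -22.4] z 57.7 toolx-180-TH 0.0002 F [-0.1 -0.1 -1.7] w 0.203 q [-0.28  0.06  2.22  0.    0.87 -1.98]
```

servo_tool(commands=[[[-0.6,2.2,0.2,0,1],[-1.2,4.5,0.3,0,1],[-1.8,6.8,0.3,0,1],[-2.4,9,0.3,0,1],[-2.8,11.3,0.3,0,1],[-3,13.5,0.3,0,1],[-3.0,15.5,0.3,0,1],[-3.0,17,0.3,0,1]]])

```text
time: 7.15
eef_pos: [0.4602, -0.0116, 0.0578]
tcp_rot: [-0.063, 0.998, 0.0, -0.0]
wrist_force: [0.5, -0.2, -2.1]
width: 0.203
```

```bash
python3 -c "
from h import *
info();disc()"
```

```text
t 7.15 track [-80.2  -5.6] z 57.8 toolx-180-TH 0.0003 F [ 0.5 -0.2 -2.1] w 0.203 q [-0.25  0.06  2.22  0.    0.87 -1.94]
```

View pics/disc.png

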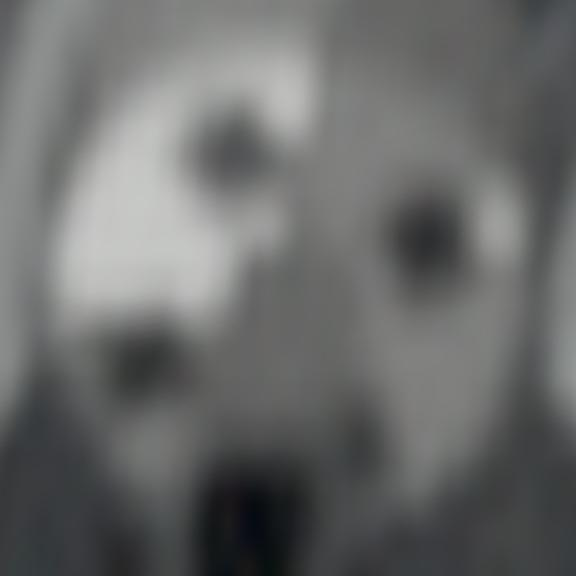

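```bash
cat >> h.py <<'E'
def arc(da=0.31,C=(9.5,-7.1),n=10):
    p=tr(state()['eef_pos']); a0=np.arctan2(p[1]-C[1],C[0]-p[0]); print('alpha',a0.round(3),'r',np.hypot(*(p-C)).round(1))
    for a in np.linspace(a0,a0+da,n+1)[1:]:
        q=np.array([C[0]-90*np.cos(a),C[1]+90*np.sin(a)])-p; print([round(-q[0],1),round(q[1],1)],end=' ')
    print()
E
python3 -c "
from h import *
arc()"
```

```text
alpha 0.018 r 89.8
[np.float64(0.1), np.float64(2.8)] [np.float64(-0.0), np.float64(5.6)] [np.float64(-0.3), np.float64(8.4)] [np.float64(-0.7), np.float64(11.1)] [np.float64(-1.1), np.float64(13.9)] [np.float64(-1.6), np.float64(16.6)] [np.float64(-2.2), np.float64(19.3)] [np.float64(-2.9), np.float64(22.0)] [np.float64(-3.7), np.float64(24.7)] [np.float64(-4.5), np.float64(27.4)]
```

servo_tool(commands=[[[0.1,2.8,0.1,0,1],[0,5.6,0.2,0,1],[-0.3,8.4,0.2,0,1],[-0.7,11.1,0.2,0,1],[-1.1,13.9,0.2,0,1],[-1.6,16.6,0.2,0,1],[-2.2,19.3,0.2,0,1],[-2.9,22,0.2,0,1],[-3.7,24.7,0.2,0,1],[-4.5,27.4,0.2,0,1]]])

```text
time: 8.03
eef_pos: [0.4614, 0.0162, 0.0576]
tcp_rot: [-0.063, 0.998, -0.0, 0.0]
wrist_force: [-0.9, 0.4, -1.4]
width: 0.205
```

```bash
python3 -c "
from h import *
info(); arc()"
```

```text
t 8.03 track [-75.5  21.7] z 57.6 toolx-180-TH 0.0002 F [-0.9  0.4 -1.4] w 0.205 q [-0.19  0.06  2.21  0.    0.87 -1.88]
alpha 0.327 r 89.8
[np.float64(-0.7), np.float64(2.7)] [np.float64(-1.7), np.float64(5.3)] [np.float64(-2.8), np.float64(7.9)] [np.float64(-4.0), np.float64(10.4)] [np.float64(-5.3), np.float64(12.9)] [np.float64(-6.6), np.float64(15.3)] [np.float64(-8.0), np.float64(17.8)] [np.float64(-9.5), np.float64(20.1)] [np.float64(-11.0), np.float64(22.4)] [np.float64(-12.7), np.float64(24.7)]
```

servo_tool(commands=[[[-0.7,2.7,0.1,0,1],[-1.7,5.3,0.2,0,1],[-2.8,7.9,0.2,0,1],[-4,10.4,0.2,0,1],[-5.3,12.9,0.2,0,1],[-6.6,15.3,0.2,0,1],[-8,17.8,0.2,0,1],[-9.5,20.1,0.2,0,1],[-11,22.4,0.2,0,1],[-12.7,24.7,0.2,0,1]]])

```text
time: 8.87
eef_pos: [0.4711, 0.0422, 0.0576]
tcp_rot: [-0.063, 0.998, -0.0, 0.0]
wrist_force: [-1.2, -0.5, 0.9]
width: 0.2
```

```bash
python3 -c "
from h import *
info(); arc()"
```

```text
t 8.87 track [-62.6  46.3] z 57.6 toolx-180-TH 0.0003 F [-1.2 -0.5  0.9] w 0.2 q [-0.13  0.09  2.19 -0.    0.87 -1.82]
alpha 0.638 r 89.7
[np.float64(-1.5), np.float64(2.4)] [np.float64(-3.3), np.float64(4.5)] [np.float64(-5.1), np.float64(6.6)] [np.float64(-7.0), np.float64(8.7)] [np.float64(-8.9), np.float64(10.7)] [np.float64(-10.9), np.float64(12.6)] [np.float64(-13.0), np.float64(14.5)] [np.float64(-15.2), np.float64(16.3)] [np.float64(-17.3), np.float64(18.0)] [np.float64(-19.6), np.float64(19.7)]
```

servo_tool(commands=[[[-1.5,2.4,0,0,1],[-3.3,4.5,0,0,1],[-5.1,6.6,0,0,1],[-7,8.7,0,0,1],[-8.9,10.7,0,0,1],[-10.9,12.6,0,0,1],[-13,14.5,0,0,1],[-15.2,16.3,0,0,1],[-17.3,18,0,0,1],[-19.6,19.7,0,0,1]]])

```text
time: 9.7
eef_pos: [0.4881, 0.0642, 0.0576]
tcp_rot: [-0.063, 0.998, -0.0, 0.0]
wrist_force: [-0.2, -0.7, 4.0]
width: 0.203
```

```bash
python3 -c "
from h import *
info(); arc()"
```

```text
t 9.7 track [-43.  66.] z 57.6 toolx-180-TH 0.0002 F [-0.2 -0.7  4. ] w 0.203 q [-0.08  0.13  2.14 -0.    0.87 -1.77]
alpha 0.948 r 90.0
[np.float64(-2.3), np.float64(1.6)] [np.float64(-4.6), np.float64(3.1)] [np.float64(-7.0), np.float64(4.6)] [np.float64(-9.4), np.float64(5.9)] [np.float64(-11.9), np.float64(7.2)] [np.float64(-14.4), np.float64(8.5)] [np.float64(-17.0), np.float64(9.6)] [np.float64(-19.5), np.float64(10.7)] [np.float64(-22.2), np.float64(11.6)] [np.float64(-24.8), np.float64(12.5)]
```

servo_tool(commands=[[[-2.3,1.6,-0.2,0,1],[-4.6,3.1,-0.3,0,1],[-7,4.6,-0.3,0,1],[-9.4,5.9,-0.3,0,1],[-11.9,7.2,-0.3,0,1],[-14.4,8.5,-0.3,0,1],[-17,9.6,-0.3,0,1],[-19.5,10.7,-0.3,0,1],[-22.2,11.6,-0.3,0,1],[-24.8,12.5,-0.3,0,1]]])

```text
time: 10.53
eef_pos: [0.5109, 0.0797, 0.0576]
tcp_rot: [-0.063, 0.998, 0.0, -0.0]
wrist_force: [-0.8, 0.6, 1.4]
width: 0.208
```

```bash
python3 -c "
from h import *
info(); arc(); disc()"
```

```text
t 10.53 track [-18.4  78.5] z 57.6 toolx-180-TH 0.0002 F [-0.8  0.6  1.4] w 0.208 q [-0.04  0.18  2.08  0.    0.88 -1.74]
alpha 1.256 r 90.0
[np.float64(-2.7), np.float64(0.8)] [np.float64(-5.4), np.float64(1.5)] [np.float64(-8.1), np.float64(2.2)] [np.float64(-10.8), np.float64(2.7)] [np.float64(-13.6), np.float64(3.2)] [np.float64(-16.3), np.float64(3.6)] [np.float64(-19.1), np.float64(3.9)] [np.float64(-21.9), np.float64(4.2)] [np.float64(-24.7), np.float64(4.3)] [np.float64(-27.4), np.float64(4.4)]
```

View pics/disc.png

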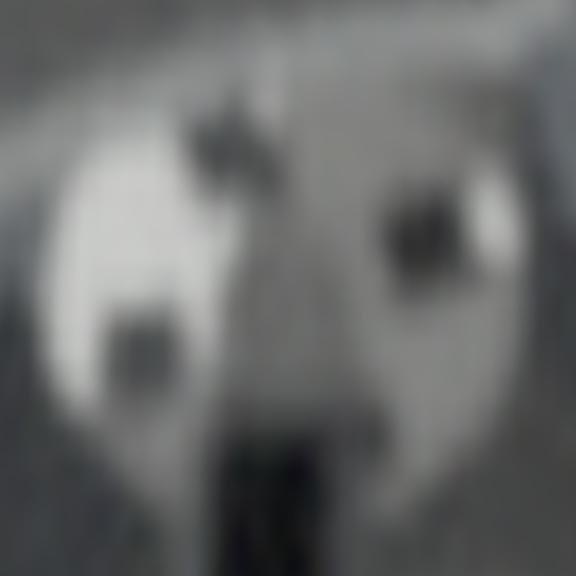

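servo_tool(commands=[[[-2.7,0.8,0,0,1],[-5.4,1.5,0,0,1],[-8.1,2.2,0,0,1],[-10.8,2.7,0,0,1],[-13.6,3.2,0,0,1],[-16.3,3.6,0,0,1],[-19.1,3.9,0,0,1],[-21.9,4.2,0,0,1],[-24.7,4.3,0,0,1],[-27.4,4.5,0,0,1]]])

```text
time: 11.42
eef_pos: [0.5376, 0.0875, 0.0576]
tcp_rot: [-0.063, 0.998, 0.0, -0.0]
wrist_force: [0.3, -0.2, 0.3]
width: 0.2
```

```bash
python3 -c "
from h import *
info()"
```

```text
t 11.42 track [ 9.1 82.9] z 57.6 toolx-180-TH 0.0002 F [ 0.3 -0.2  0.3] w 0.2 q [-0.02  0.23  2.02 -0.    0.89 -1.72]
```

servo_tool(commands=[[[-2.5,0,0,0,1],[-5,0.4,0,0,1],[-7.5,1,0,0,1],[-10,1.6,0,0,1],[-12.5,2.3,0,0,1],[-15,3,0,0,1],[-17.5,3.7,0,0,1],[-20,4.3,0,0,1],[-22.5,5,0,0,1],[-25,5.6,0,0,1]]])

```text
time: 12.25
eef_pos: [0.5617, 0.0963, 0.0577]
tcp_rot: [-0.063, 0.998, 0.0, -0.0]
wrist_force: [0.3, 0.5, -1.2]
width: 0.204
```

```bash
python3 -c "
from h import *
info();disc()"
```

```text
t 12.25 track [34.1 88.6] z 57.7 toolx-180-TH 0.0003 F [ 0.3  0.5 -1.2] w 0.204 q [-0.01  0.28  1.95  0.    0.91 -1.71]
```

View pics/disc.png

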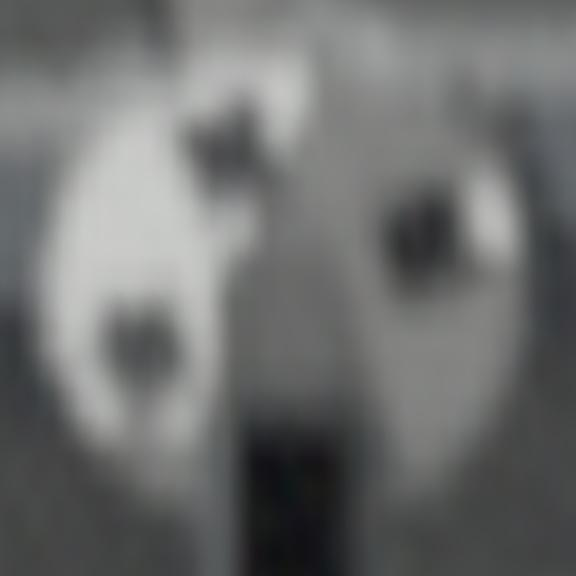

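Gap crossed with almost no force. Next is the dock leg at y=90, in short steps.

servo_tool(commands=[[[-2.5,0.6,0.1,0,1],[-5,1.1,0.2,0,1],[-7.5,1.4,0.2,0,1],[-10,1.4,0.2,0,1],[-12.5,1.4,0.2,0,1],[-15,1.4,0.2,0,1],[-17.5,1.4,0.2,0,1],[-20,1.4,0.2,0,1],[-22.5,1.4,0.2,0,1],[-25,1.4,0.2,0,1]]])

```text
time: 13.13
eef_pos: [0.5865, 0.1007, 0.0576]
tcp_rot: [-0.063, 0.998, -0.0, 0.0]
wrist_force: [-0.3, -0.1, 0.8]
width: 0.2
```

```bash
python3 -c "
from h import *
info()
im=get_image('top'); cv2.imwrite('pics/top5.png',cv2.resize(cv2.cvtColor(im,cv2.COLOR_RGB2BGR)[105:245,190:340],None,fx=4.2,fy=4.2))
im=get_image('side'); cv2.imwrite('pics/side5.png',cv2.resize(cv2.cvtColor(im,cv2.COLOR_RGB2BGR)[140:250,165:325],None,fx=5,fy=5))"
```

```text
t 13.13 track [59.2 89.9] z 57.6 toolx-180-TH 0.0002 F [-0.3 -0.1  0.8] w 0.2 q [-0.    0.33  1.89 -0.    0.92 -1.7 ]
```

View pics/side5.png

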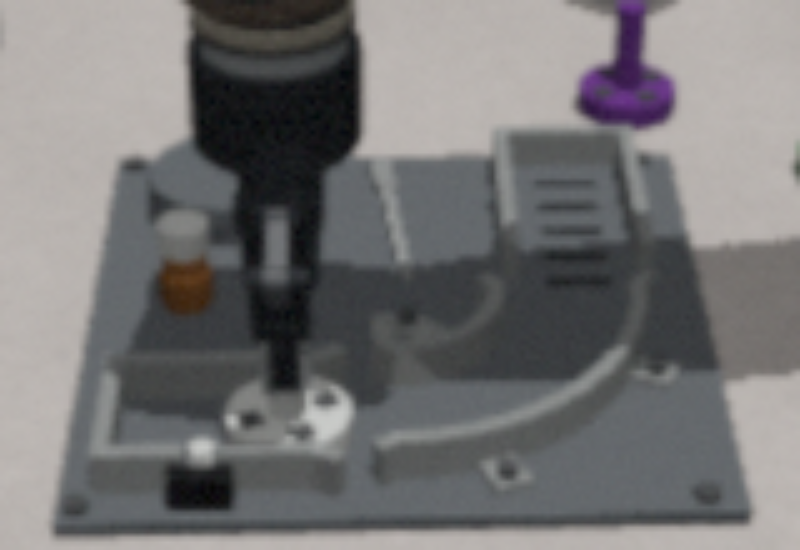

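servo_tool(commands=[[[-2.3,0,0,0,1],[-4.6,0,0,0,1],[-6.9,0,0,0,1],[-9.2,0,0,0,1],[-11.5,0,0,0,1],[-13.8,0,0,0,1],[-16,0,0,0,1],[-18,0,0,0,1],[-20,0,0,0,1]]])

```text
time: 13.98
eef_pos: [0.6062, 0.1032, 0.0576]
tcp_rot: [-0.063, 0.998, -0.0, 0.0]
wrist_force: [-0.6, 0.3, 2.3]
width: 0.204
```

servo_tool(commands=[[[-0.8,0,0,0,1],[-1.6,0,0,0,1],[-2.4,0,0,0,1],[-3.2,0,0,0,1],[-4,0,0,0,1],[-4.8,0,0,0,1],[-5.6,0,0,0,1],[-6.4,0,0,0,1],[-7.2,0,0,0,1],[-8,0,0,0,1]]])

```text
time: 14.82
eef_pos: [0.6137, 0.1031, 0.0577]
tcp_rot: [-0.063, 0.998, -0.001, -0.001]
wrist_force: [-3.1, -5.1, 4.6]
width: 0.2
```

```bash
python3 -c "
from h import *
info()"
```

```text
t 14.82 track [86.5 88.8] z 57.7 toolx-180-TH 0.0009 F [-3.1 -5.1  4.6] w 0.2 q [ 0.    0.38  1.82 -0.    0.94 -1.69]
```

servo_tool(commands=[[[-0.8,0,-0.2,0,1],[-1.6,0,-0.2,0,1],[-2.4,0,-0.2,0,1],[-3.2,0,-0.2,0,1],[-4,0,-0.2,0,1],[-4.8,0,-0.2,0,1],[-5.6,0,-0.2,0,1],[-6.4,0,-0.2,0,1],[-7.2,0,-0.2,0,1],[-8,0,-0.2,0,1]]])

```text
time: 15.65
eef_pos: [0.622, 0.1038, 0.0577]
tcp_rot: [-0.063, 0.998, -0.001, -0.0]
wrist_force: [-2.3, -4.4, 2.9]
width: 0.201
```

```bash
python3 -c "
from h import *
info()"
```

```text
t 15.65 track [94.8 88.5] z 57.7 toolx-180-TH 0.0009 F [-2.3 -4.4  2.9] w 0.201 q [ 0.01  0.4   1.8  -0.    0.94 -1.69]
```

servo_tool(commands=[[[-0.8,0,0,0,1],[-1.6,0,0,0,1],[-2.4,0,0,0,1],[-3.2,0,0,0,1],[-4,0,0,0,1],[-4.8,0,0,0,1],[-5.6,0,0,0,1],[-6.4,0,0,0,1],[-7.2,0,0,0,1],[-8,0,0,0,1]]])

```text
time: 16.48
eef_pos: [0.6303, 0.1049, 0.0577]
tcp_rot: [-0.063, 0.998, -0.001, 0.001]
wrist_force: [0.2, -5.2, 2.4]
width: 0.201
```

```bash
python3 -c "
from h import *
info()"
```

```text
t 16.48 track [103.3  88.5] z 57.7 toolx-180-TH 0.0007 F [ 0.2 -5.2  2.4] w 0.201 q [ 0.01  0.41  1.78 -0.    0.95 -1.69]
```

servo_tool(commands=[[[-0.7,0,0,0,1],[-1.4,0,0,0,1],[-2.1,0,0,0,1],[-2.8,0,0,0,1],[-3.4,0,0,0,1],[-4,0,0,0,1],[-4.5,0,0,0,1],[-5,0,0,0,1]]])

```text
time: 17.15
eef_pos: [0.6351, 0.1065, 0.0577]
tcp_rot: [-0.063, 0.998, -0.0, 0.0]
wrist_force: [0.3, -4.9, 1.8]
width: 0.197
```

servo_tool(commands=[[[-0.3,0,0,0,1],[-0.6,0,0,0,1],[-1,0,0,0,1]]])

```text
time: 17.4
eef_pos: [0.6359, 0.1069, 0.0577]
tcp_rot: [-0.063, 0.998, -0.0, 0.0]
wrist_force: [-0.2, -4.8, 1.7]
width: 0.206
```

```bash
python3 -c "
from h import *
info()"
```

```text
t 17.4 track [109.   89.8] z 57.7 toolx-180-TH 0.0003 F [-0.2 -4.8  1.7] w 0.206 q [ 0.01  0.42  1.77 -0.    0.95 -1.69]
```

servo_tool(commands=[[[-0.3,0,0,0,1],[-0.6,0,0,0,1],[-1,0,0,0,1]]])

```text
time: 17.65
eef_pos: [0.6368, 0.1071, 0.0577]
tcp_rot: [-0.063, 0.998, 0.0, 0.0]
wrist_force: [0.5, -4.8, 1.4]
width: 0.199
```

servo_tool(commands=[[[-0.3,0,0,0,1],[-0.6,0,0,0,1],[-0.8,0,0,0,1]]])

```text
time: 17.9
eef_pos: [0.6373, 0.1072, 0.0577]
tcp_rot: [-0.063, 0.998, 0.0, -0.0]
wrist_force: [-0.4, -5.2, 2.3]
width: 0.201
```

```bash
python3 -c "
from h import *
info();disc()"
```

```text
t 17.9 track [110.5  90. ] z 57.7 toolx-180-TH 0.0002 F [-0.4 -5.2  2.3] w 0.201 q [ 0.01  0.43  1.76  0.    0.96 -1.69]
```

View pics/disc.png

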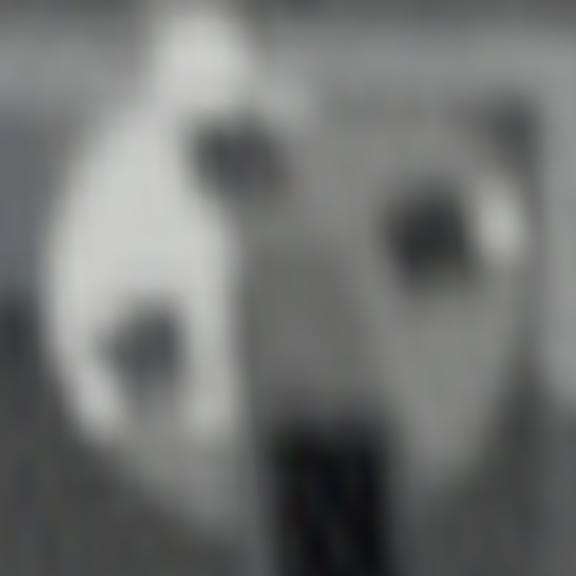

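servo_tool(commands=[[[-0.3,0,0,0,1],[-0.6,0,0,0,1],[-0.9,0,0,0,1]]])

```text
time: 18.2
eef_pos: [0.6375, 0.1073, 0.0577]
tcp_rot: [-0.063, 0.998, -0.0, -0.001]
wrist_force: [-3.7, -5.0, 4.7]
width: 0.201
```

servo_tool(commands=[[[-0.3,0,0,0,1],[-0.6,0,0,0,1],[-0.8,0,0,0,1]]])

```text
time: 18.45
eef_pos: [0.6376, 0.1073, 0.0578]
tcp_rot: [-0.063, 0.998, -0.0, -0.002]
wrist_force: [-4.9, -5.3, 6.7]
width: 0.202
```

```bash
python3 -c "
from h import *
info()"
```

```text
t 18.45 track [110.8  90. ] z 57.8 toolx-180-TH 0.0005 F [-4.9 -5.3  6.7] w 0.202 q [ 0.01  0.43  1.76 -0.    0.96 -1.69]
```

The stop is felt: x stays at 110.8 while the push grows to about 5 N. I ease off and open.

servo_tool(commands=[[[0.6,0,-0.4,0,1],[1.2,0,-0.4,0,1],[1.2,0,-0.4,0,0.5],[1.2,0,-0.4,0,0.2],[1.2,0,-0.4,0,0],[1.2,0,-0.4,0,-0.4],[1.2,0,-0.4,0,-1],[1.2,0,-0.4,0,-1],[1.2,0,-0.4,0,-1],[1.2,0,-0.4,0,-1]]])

```text
time: 19.28
eef_pos: [0.638, 0.1074, 0.0581]
tcp_rot: [-0.063, 0.998, 0.0, 0.0]
wrist_force: [-0.1, 0.6, 0.9]
width: 0.999
```

```bash
python3 -c "
from h import *
info();disc()"
```

```text
t 19.28 track [111.2  90.1] z 58.1 toolx-180-TH 0.0002 F [-0.1  0.6  0.9] w 0.999 q [ 0.01  0.43  1.76  0.    0.96 -1.69]
```

View pics/disc.png

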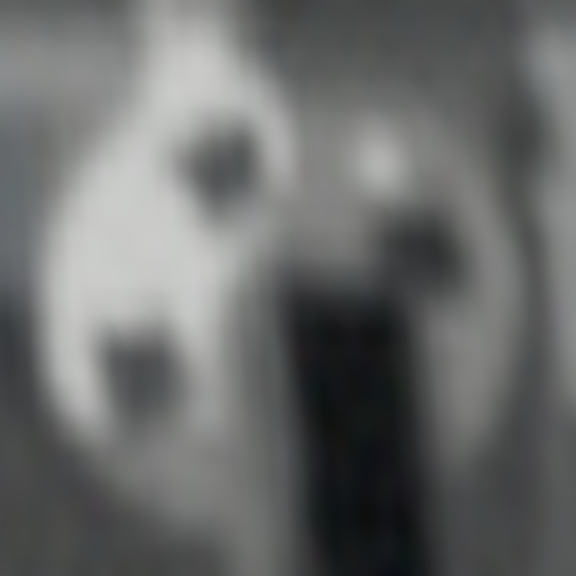

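servo_tool(commands=[[[0,0,-8,0,-1],[0,0,-20,0,-1],[0,0,-40,0,-1],[0,0,-65,0,-1],[0,0,-90,0,-1],[0,0,-120,0,-1],[40,0,-130,0,-1],[75,0,-130,0,-1],[110,0,-130,0,-1],[110,0,-130,0,-1]]])

```text
time: 20.17
eef_pos: [0.5221, 0.0936, 0.1868]
tcp_rot: [-0.063, 0.998, 0.0, -0.003]
wrist_force: [0.9, 1.2, -1.6]
width: 0.998
```

```bash
python3 -c "
from h import *
info()
for n,z in(('top',.032),('side',.026)):
    r=rect(n,cv2.cvtColor(get_image(n),cv2.COLOR_RGB2BGR),*TO,TH,z,res=.25,lim=(30,160,40,140)); cv2.imwrite(f'pics/end_{n}.png',r)"
```

```text
t 20.17 track [-5.5 90.9] z 186.8 toolx-180-TH 0.0007 F [ 0.9  1.2 -1.6] w 0.998 q [-0.01  0.02  1.98 -0.    1.15 -1.71]
```

View pics/end_side.png

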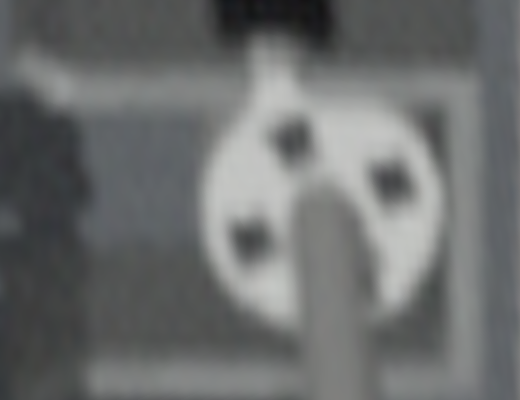

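View pics/end_top.png

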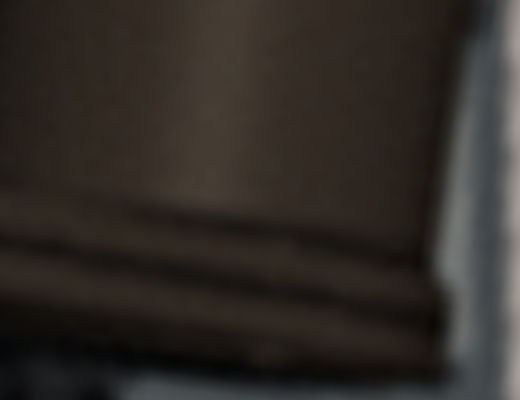

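servo_tool(commands=[[[0,-40,-10,0,-1],[0,-80,-20,0,-1],[0,-120,-20,0,-1],[0,-160,-20,0,-1],[0,-200,-20,0,-1],[0,-230,-20,0,-1],[0,-250,-20,0,-1],[0,-250,-20,0,-1],[0,-250,-20,0,-1]]])

```text
time: 21.02
eef_pos: [0.5617, -0.1561, 0.2092]
tcp_rot: [-0.062, 0.998, -0.0, 0.001]
wrist_force: [-0.2, 0.4, -0.0]
width: 0.999
```

```bash
python3 -c "
from h import *
info()
r=rect('top',cv2.cvtColor(get_image('top'),cv2.COLOR_RGB2BGR),*TO,TH,.026,res=.55); cv2.imwrite('pics/end2.png',r)"
```

```text
t 21.02 track [   2.3 -161.8] z 209.2 toolx-180-TH -0.0022 F [-0.2  0.4 -0. ] w 0.999 q [-0.45  0.11  1.84  0.    1.19 -2.14]
```

View pics/end2.png

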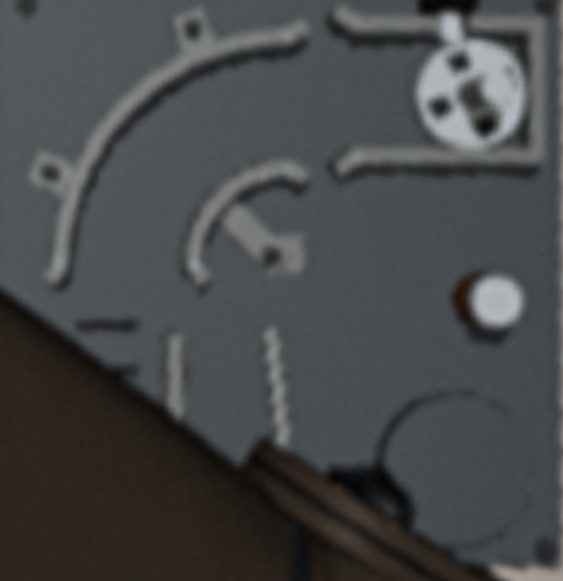

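```bash
python3 -c "
from h import *
finish_job(); info()"
```

```text
the job is handed in; nothing more can be done
the job is handed in; nothing more can be done
```

The carrier is home against the dock's stop and released, and the job is handed in; no verdict was reported.

- **Route:** I gripped the post with 25 N and slid the carrier along the entry leg. The cameras put the bend about +9.5 mm in x and −7.1 mm in y off nominal, and I followed that arc through the bend. I then went across into the dock, past the catch, and on until I felt the stop.
- **Forces:** At the points where I read the wrist, the horizontal force was at most about 7 N. That peak came at the stop, with the catch pressing sideways. The vertical force was up to about 6.7 N. I read the wrist only at the end of each move, so brief peaks in between are not recorded.
- **Last checks:** The side camera puts the carrier at about (110.2, 87.7) mm in the track frame, and the top camera at about (109.3, 87). They differ by about 1 mm. Both put it past the catch and within about 1 mm of the stop; the catch holds it against the inner rail, about 2–3 mm off the dock's centre line. The wrist force is near zero, the gripper is open, and the arm is clear of the track.
- **Not verified:** I made no measured check that the bystanders stayed in place or that the carrier stands flat. The bystanders in view looked unmoved in the last picture, where the arm hid part of the plate.

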